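# Hold the spring clip open over the card's edge

## Task

Slide the top cover of the low white cabinet all the way open, take out the spring clip, and squeeze its handles so that its jaws gape wide. Bring it, level, about halfway up the near upright edge of the standing card, so that the card's edge is well inside the open jaws, midway between them and touching nothing, ready for me to slip receipts in. Finish while still holding the clip squeezed open there; do not let it snap shut or put it down, leave the cover open, and do not shift the card stand or disturb the other things.

Things in the scene. Friction and masses are not known exactly. Their poses are not given: they have to be found in the camera images.
- cabinet: low white plastic cabinet fixed to the counter, left or right; 333 mm long (x), 200 wide (y), walls 44 mm high, side rails to 53 mm. Origin: on the counter under its middle; x points away from the robot (within 0.15 rad). Compartment: the near half, inside x -158 to 1, y -95 to 95 mm, floor 8 mm up. Far half (x 7 to 166 mm) is closed and solid
- cover (a joint): how far the cabinet's flat top cover is open, m: 0 covers the compartment, 0.155 fully open (hard stop). Slides along the cabinet's +x, onto the far half; needs 1 to 3 N; starts 0 to 0.02. Cover 168 x 188 x 5 mm, its top 50 mm above the counter
- cover_grip (a point): middle of the top of the upright grip fin on the cover, 76 mm above the counter; the fin is 40 mm long (cabinet x), 16 mm wide (cabinet y), 26 mm high above the cover; moves with the cover
- clip: bare metal spring clip, 100 mm long, 24 thick, 40 to 65 g, lying on its side on the compartment floor, so it opens sideways. Origin: underside of its hinge pin (barrel 14 mm across). x to the jaws (cabinet's +x within 0.3 rad), y the way it opens, z up. Jaws x 6 to 50 mm, shut at rest; handles splay in a V back to x -52 mm, 53 mm over their outsides at the ends, 43 mm at x -36 mm
- clip_handles (a point): point midway between the two handles, 36 mm behind the hinge pin, 12 mm above the clip's underside: a good place to squeeze across. Fully squeezed, the handles are parallel, 20 mm over their outsides; the jaw tips then gape 36 mm (25 mm between the jaws at the clip's x 20 mm)
- clip_mouth (a point): point midway between the jaw tips, 47 mm ahead of the hinge pin, 12 mm above the clip's underside
- jaw_left (a joint): how far the left (+y) lever is spread, rad: 0 shut, 0.34 fully open (hard stop). Both levers move alike, sprung shut: squeezing at the clip's x -36 mm takes about 2 N on each side to begin and 6 N to open fully, so a 10 to 20 N grip holds it at the stop
- jaw_right (a joint): the same for the right (-y) lever
- card_stand: stiff plain card upright in a dark wooden foot (loose, 0.7 to 1 kg), on the side the cabinet is not. Origin: on the counter below the card's near upright edge; x along the card away from that edge (world x within 0.35 rad), y square to it. Card 100 mm long, 4 thick, 18 to 98 mm above the counter; foot 65 x 70 mm, 20 high, from x 40 mm on, so the near edge overhangs
- card_edge (a point): middle of the card's near upright edge, 58 mm above the counter
- screw_jar: bystander: glass jar of screws under a twist cap, 60 mm across, 80 mm high, between the cabinet and the card; origin under its middle
- tumbler: bystander: steel tumbler, 60 mm across, 85 mm high, behind the jar; origin under its middle
- hammer: bystander: claw hammer lying at the right; origin under its middle
- level: bystander: orange spirit level, 380 mm long (y), 22 mm wide, 48 mm high, at the far edge; origin under its middle
- ladle: bystander: aluminium ladle lying at the left, 290 mm long, 32 mm high; origin under its bowl
- screwdriver: bystander: screwdriver lying near right; origin under its middle
- tin: bystander: steel tin, 90 mm across, 100 mm high, near left; origin under its middle
Things that resemble listed ones, but are neither listed nor needed, are in the scene too. What is meant by the card_stand is not orange, and is the smaller of those in its own colour.

How it is judged:
On the way, in this order (a step that is already met when the one before it is completed fails the run):
1. the cover is slid all the way open (at least 140 of 155 mm) (value of joint cover above 0.14 m), for 0.2 s.
2. the clip is lifted out of the compartment in the fingers (underside at least 60 mm up) (height (world z) of clip above 0.06 m and contact force between clip and the fingers above 1 N), for 0.2 s.
At the end, for the whole second after the job is handed in: Fingers hold the clip open (both levers 0.25 rad or more), level and in line with the card within 15 deg, underside 25 to 70 mm up; card edge 7 to 37 mm ahead of the pin, within 8 mm of mid line, tips 8 mm past it; nothing presses on card or foot; all at rest; cover 140 mm or more open (value of joint cover above 0.14 m and value of joint each of jaw_left, jaw_right above 0.25 rad and contact force between clip and the fingers above 2 N and contact force between each of clip, the arm, the fingers and card_stand below 0.3 N and x of card_edge in the frame of clip between 0.007 and 0.037 m and y of card_edge in the frame of clip between -0.008 and 0.008 m and angle between the x axis of clip and the x axis of card_stand, either way round below 0.26 rad and x of clip_mouth in the frame of card_stand above 0.008 m and angle between clip's own z axis and vertical below 0.26 rad and height (world z) of clip between 0.025 and 0.07 m and linear speed of clip below 0.03 m/s and linear speed of card_stand below 0.02 m/s and angle between card_stand's own z axis and vertical below 0.1 rad); the arm keeps its last pose, push and grip.
It fails at once if the card stand is shifted by more than 15 mm or tipped (distance of card_stand from where it was at the start of the episode above 0.015 m or angle between card_stand's own z axis and vertical above 0.2 rad).
It fails at once if another thing on the counter is moved by more than 30 mm (distance of any of screw_jar, tumbler, hammer, level, ladle, screwdriver, tin from where it was at the start of the episode above 0.03 m).
It fails at once if once brought to the card with the jaws open, the clip snaps shut on the card (x of card_edge in the frame of clip between 0.007 and 0.044 m and y of card_edge in the frame of clip between -0.01 and 0.01 m and height (world z) of clip below 0.09 m and value of joint jaw_left below 0.08 rad).
It also fails if it takes over 58 s, if anything falls off the work surface, if the arm or the gripper's body presses on something with over 40 N, if the wrist force passes 120 N, or if a joint passes its speed limit or range.

## Robot

A 7-joint arm with a two-finger parallel gripper is mounted at the origin on the work surface. World frame = base frame: x ahead of the robot, y to its left, z up, the work surface at z = 0. Lengths are in m, angles in rad, forces in N, time in s.
With the tool pointing down it reaches from about 0.4 to 0.85 m from the base axis. Payload 4.5 kg.
Tool frame: the origin (TCP) lies at the very end of the fingers, on their centre line; the grasp point (between the pads) lies 19 mm behind it; z points along the fingers, x is the direction in which the jaws open and shut, and the axes are right-handed (so a half turn about z gives the same grasp; the last joint's range is limited). The gripper opens to 88 mm and grips with 3 to 60 N. Pads are 18 mm wide; open, the fingers measure 123 mm over their backs; the gripper's body (75 mm by 187 mm) begins 45 mm behind the grasp point.
Start: joints at [-1.163, 0.689, -0.195, 1.565, 0.157, 0.902, -0.215], TCP at [0.228, 0.582, 0.239] pointing down, gripper open.
Joint ranges: [-3.01, 3.01], [-0.46, 2.08], [-1.47, 1.51], [0.13, 2.56], [-1, 4.14], [0.04, 2.09], [-2.66, 2.66]. Speed limits (rad/s): [2.57, 2.57, 3.14, 3.14, 3.14, 3.14, 3.14].

## Interface

Orientations are given as a 3x3 rotation matrix whose columns are the frame's x, y, z axes.
In Python, from workcell import ctrl gives the robot as it stands. The module is installed in compiled form; this text tells all that it offers.
- The arm moves only by the tool carry_out, never from a script. Its argument "motion" is a list of rows, each a list of 3 entries, a list of its own where there are three numbers: the shift along the tool's x, y, z in units of 60 mm (1.0 is 60 mm), then the turn, a rotation vector about the tool's x, y, z in units of 10 degrees (1.0 is 10 degrees), then the finger opening in mm, from 0 to 88.1. In form: [[[x, y, z], [ax, ay, az], claw], ...]. A call has exactly 10 rows; each row shifts and turns the commanded pose from where the row before left it, along the tool's axes as they then stand; what a row does not reach is not made up. A row lasts 1/8 s, in which the tool goes at most 62.5 mm and 10.7 degrees, less where a joint would pass 70% of its speed; a pose out of reach is approached as far as the arm can. A call is refused whole if a number of a shift passes 1 or a number of a turn 1, either way. A call with a gripper value outside its range is refused whole. The fingers move at their own pace and stop on an object; the grip force is fixed at half the most. Time passes only in rows, so rows that do not move let the fingers close, or fill a call up. It gives the time, the measured TCP pose, the force and the opening at its end, in the units of the state.
- ctrl.get_state(): the state, without advancing time (a new reading comes with each control period).
- ctrl.get_image(name): name is "scene" or "top" or "wrist"; returns a dict with "color" (400x640x3 uint8, red, green, blue), "depth" (400x640 float32, m along the optical axis (not along the pixel's ray), 0 where there is no reading), "fx", "fy", "cx", "cy" (pixels), "k1" (the pictures are not rectified: a ray, as slopes to the right and down, at radius r is drawn at 1 + k1 r^2 times it, then the intrinsics apply), "camera_from_world" (4x4, takes a point from world to camera coordinates). Camera axes: x right, y down, z forward; pixel columns grow to the right and rows downward; lengths in m; the calibration is good to about 2 mm. A picture is of the moment at which its call begins.
- ctrl.job_done(): hands the job in, once; it reports no verdict.
The state is a dict: "t": time; "joints": joint angles; "qd": joint speeds; "tau": joint torques, N m; "position": TCP position; "tcp_rot": TCP orientation; "ft_force": force on the tool from outside, world axes, zero at the start; "wrist_torque": the same for the moment, N m; "finger_gap": finger opening in m.
Only numpy, scipy, OpenCV 4.12 (cv2) and the standard library are available. Lean on these libraries where they do the work, as an engineer would, in place of code of your own. Each camera call takes 0.05 s, during which the arm holds its last target.

## Working session

There is one attempt and no reset: what is moved stays moved. The work goes in short steps, Python scripts to look and compute and a tool call to move; the robot and the scene stay as the last step left them, time stands still between calls to the robot, and variables do not carry over. Pictures are saved under pics/ and viewed, and the job is handed in when it is done.

Besides the shell and the picture viewer there is one more tool, called after "Emit:" as name([rows], argument=value, ...), one row to a line, values as JSON. carry_out: Moves the arm, as the interface text tells. Its arguments: {"type":"object","properties":{"motion":{"type":"array"}},"required":["motion"]}

```bash
mkdir -p pics; cat > h.py <<'E'
import numpy as np, cv2
from workcell import ctrl
def grab(n,tag):
    im=ctrl.get_image(n); np.savez(f'{tag}.npz',**im)
    cv2.imwrite(f'pics/{tag}.png',im['color'][:,:,::-1]); return im
def load(tag):
    return dict(np.load(f'{tag}.npz'))
def rays(im,uv):
    uv=np.asarray(uv,float).reshape(-1,2)
    xd=np.stack([(uv[:,0]-im['cx'])/im['fx'],(uv[:,1]-im['cy'])/im['fy']],1)
    x=xd.copy()
    for _ in range(20): x=xd/(1+im['k1']*(x**2).sum(1,keepdims=True))
    return x
def onplane(im,uv,z):
    s=rays(im,uv); T=np.linalg.inv(im['camera_from_world'])
    d=np.c_[s,np.ones(len(s))]@T[:3,:3].T; o=T[:3,3]
    return o+d*((z-o[2])/d[:,2])[:,None]
def cloud(im):
    v,u=np.mgrid[0:400,0:640]; uv=np.stack([u,v],-1).reshape(-1,2)
    s=rays(im,uv); D=im['depth'].reshape(-1,1); T=np.linalg.inv(im['camera_from_world'])
    P=np.c_[s*D,D]@T[:3,:3].T+T[:3,3]; P[D[:,0]==0]=np.nan
    return P.reshape(400,640,3)
def st():
    s=ctrl.get_state(); print({k:np.round(s[k],3).tolist() for k in ('t','joints','position','tcp_rot','ft_force','finger_gap')}); return s
E
python3 - <<'E'
from h import *
st()
for n in('scene','top','wrist'):
    im=grab(n,n+'0'); print(n,float(im['k1']),float(im['fx']),np.round(np.linalg.inv(im['camera_from_world']),3).tolist())
E
```

```text
{'t': 0.0, 'joints': [-1.163, 0.69, -0.195, 1.566, 0.157, 0.903, -0.215], 'position': [0.228, 0.581, 0.238], 'tcp_rot': [[0.365, 0.931, -0.001], [0.931, -0.365, -0.002], [-0.002, 0.0, -1.0]], 'ft_force': [0.027, 0.534, -1.169], 'finger_gap': 0.088}
scene -0.018368420614709245 372.4315730212574 [[-0.228, 0.654, -0.722, 1.541], [0.974, 0.145, -0.176, 0.245], [-0.01, -0.743, -0.669, 1.022], [0.0, 0.0, 0.0, 1.0]]
top -0.02532098448427254 400.65407779353814 [[0.011, -0.996, 0.091, 0.47], [-1.0, -0.009, 0.022, -0.0], [-0.022, -0.091, -0.996, 1.21], [0.0, 0.0, 0.0, 1.0]]
wrist -0.04356316488519619 305.6326236644659 [[0.364, 0.895, 0.256, 0.163], [0.931, -0.349, -0.103, 0.607], [-0.003, 0.276, -0.961, 0.384], [0.0, 0.0, 0.0, 1.0]]
```

View pics/top0.png

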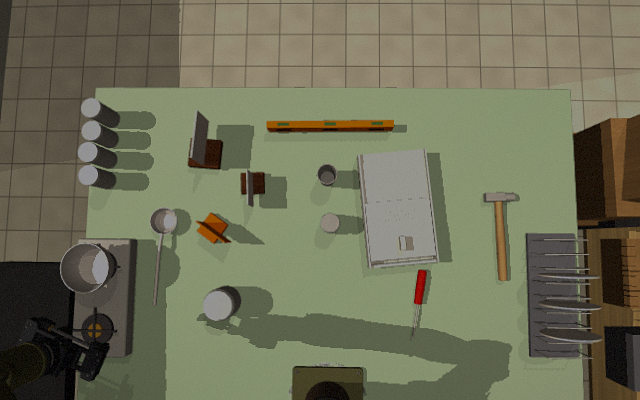

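View pics/scene0.png

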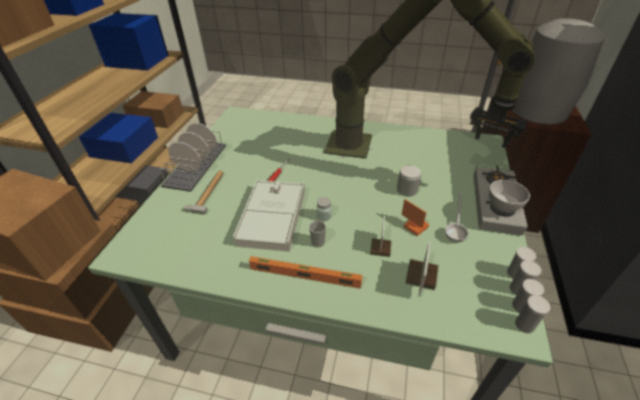

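View pics/wrist0.png

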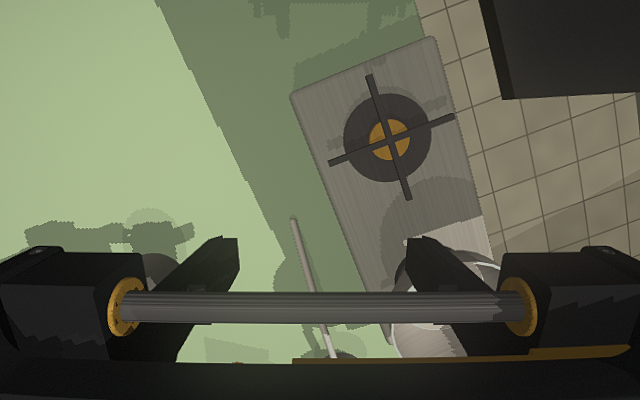

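The top picture shows the cabinet on the right (360–438, 150–268) with its fin at (405,242). The small dark card stand is at (252,187), and a bigger lookalike is at (205,145). The jar is at (330,222) and the tumbler at (327,175). Next I'll measure these.

```bash
python3 - <<'E'
from h import *
im=load('top0'); c=im['color'][:,:,::-1]
a=cv2.resize(c[140:280,345:450],None,fx=5,fy=5,interpolation=cv2.INTER_CUBIC)
b=cv2.resize(c[155:220,225:280],None,fx=9,fy=9,interpolation=cv2.INTER_CUBIC)
cv2.imwrite('pics/a1.png',cv2.resize(a,None,fx=.85,fy=.85)); cv2.imwrite('pics/b1.png',b)
P=cloud(im)
for n,(u,v) in dict(fin=(405,242),cover=(385,242),far=(390,170),jar=(330,222),tum=(327,165),card=(250,185),foot=(260,182),counter=(300,250)).items(): print(n,P[v,u].round(4))
for n in('top0','scene0'):
    P=cloud(load(n)); x,y,z=P[...,0],P[...,1],P[...,2]
    m=(x>.5)&(x<.75)&(y>.1)&(y<.25)&(z>.035)
    q=P[m]; print(n,m.sum(),q.min(0).round(3),q.max(0).round(3))
    m&=(z<.1)
    q=P[m]
    # line fit
    if len(q)>5:
        d=q[:,:2]-q[:,:2].mean(0);w,V=np.linalg.eigh(d.T@d);print(V[:,1],np.sqrt(w/len(q)),q[:,:2].mean(0))
E
```

```text
fin [ 0.4686 -0.2132  0.0748]
cover [ 0.468  -0.1606  0.0489]
far [ 0.6792 -0.1771  0.0413]
jar [ 0.5226 -0.0018  0.0786]
tum [0.6855 0.0082 0.0792]
card [0.6292 0.2324 0.0566]
foot [0.6434 0.2095 0.0212]
counter [0.4413 0.0873 0.003 ]
top0 194 [0.568 0.229 0.038] [0.668 0.238 0.103]
[-0.99864786 -0.05198509] [0.0011892  0.02847352] [0.61821476 0.23260439]
scene0 51 [0.57  0.228 0.038] [0.672 0.237 0.101]
[-0.99837508 -0.05698428] [0.00133541 0.03364914] [0.63516561 0.23249704]
```

View pics/a1.png

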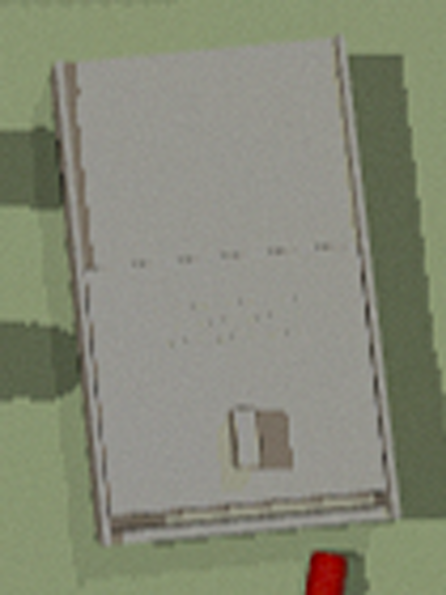

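View pics/b1.png

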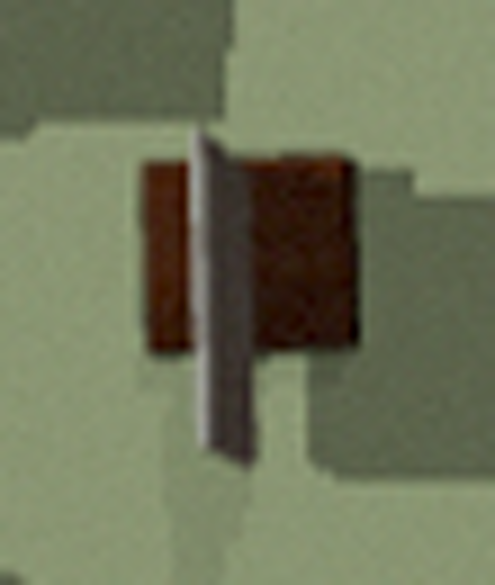

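```bash
python3 - <<'E'
from h import *
im=load('top0')
f=lambda p:[(p[0]+.5)/4.25+345-.5,(p[1]+.5)/4.25+140-.5]
C=onplane(im,[f(p) for p in[(54,64),(342,38),(399,517),(104,544)]],.053);print(C.round(4))
ctr=C.mean(0);ax=(C[:2].sum(0)-C[2:].sum(0))/2;print('ctr',ctr.round(4),'len',np.linalg.norm(ax),'wid',np.linalg.norm(C[0]-C[1]),np.linalg.norm(C[3]-C[2]),'yaw',np.arctan2(ax[1],ax[0]))
F=onplane(im,[f(p) for p in[(232,408),(253,406),(260,468),(238,469)]],.076);print('fin',F.round(4),F.mean(0))
g=lambda p:[(p[0]+.5)/9+225-.5,(p[1]+.5)/9+155-.5]
K=onplane(im,[g(p) for p in[(205,448),(196,128)]],.098);print('card',K.round(4))
P=cloud(im);x,y,z=P[...,0],P[...,1],P[...,2]
m=(z>.068)&(z<.08)&(x>.4)&(x<.6)&(y<-.1)&(y>-.3);q=P[m];print('fin cloud',q.mean(0),q.min(0),q.max(0),m.sum())
for n,(u,v) in dict(fin=(405,242),sd=(415,305),sdh=(420,285)).items(): print(n,P[v,u].round(4))
E
```

```text
[[ 0.7218 -0.0801  0.053 ]
 [ 0.7415 -0.2783  0.053 ]
 [ 0.4148 -0.3123  0.053 ]
 [ 0.3947 -0.1146  0.053 ]]
ctr [ 0.5682 -0.1963  0.053 ] len 0.32868319135315943 wid 0.19909857629853359 0.19876259598505744 yaw 0.1043356444951949
fin [[ 0.4863 -0.1968  0.076 ]
 [ 0.4878 -0.2107  0.076 ]
 [ 0.447  -0.215   0.076 ]
 [ 0.4462 -0.2005  0.076 ]] [ 0.46683377 -0.2057818   0.076     ]
card [[0.5689 0.2301 0.098 ]
 [0.6696 0.2357 0.098 ]]
fin cloud [ 0.46645349 -0.20715515  0.0737342 ] [ 0.44887225 -0.21665603  0.06981925] [ 0.48544386 -0.19898112  0.0781573 ] 79
fin [ 0.4686 -0.2132  0.0748]
sd [ 0.2832 -0.2553  0.0012]
sdh [ 0.3444 -0.2652  0.025 ]
```

Emit:
carry_out([
  [[0,0.3,0],[0,0,-0.9],88],
  [[0,0.3,0],[0,0,-0.9],88],
  [[0,0.3,0],[0,0,-0.95],88],
  [[-0.9,0.3,0],[0,0,0],88],
  [[-0.9,0.3,0],[0,0,0],88],
  [[-0.9,0.3,0],[0,0,0],88],
  [[-0.9,0.3,0],[0,0,0],88],
  [[-0.9,0.2,0],[0,0,0],88],
  [[-0.9,0.2,0],[0,0,0],88],
  [[-0.9,0.2,0],[0,0,0],88],
])

```text
t: 1.4
position: [0.4284, 0.2041, 0.2387]
tcp_rot: [[-0.106, 0.994, 0.0], [0.994, 0.106, -0.0], [-0.0, 0.0, -1.0]]
ft_force: [1.9, -0.1, 0.3]
finger_gap: 0.088
```

```bash
cat >> h.py <<'E'
def to(tx,ty,tz,yaw):
    """print shift (tool units) + turn to reach TCP target with tool x at world yaw, tool down"""
    s=ctrl.get_state(); R=np.array(s['tcp_rot']); p=np.array(s['position'])
    Rt=np.array([[np.cos(yaw),np.sin(yaw),0],[np.sin(yaw),-np.cos(yaw),0],[0,0,-1.]])
    from scipy.spatial.transform import Rotation as Q
    rv=Q.from_matrix(R.T@Rt).as_rotvec()
    d=np.array([tx,ty,tz])-p
    print('t',round(float(s['t']),2),'pos',p.round(4),'gap',round(float(s['finger_gap']),4),'F',np.round(s['ft_force'],2))
    print('shift (now axes)',(R.T@d/.06).round(3),'shift (after turn)',(Rt.T@d/.06).round(3),'turn',(np.degrees(rv)/10).round(3))
E
python3 - <<'E'
from h import *
to(.467,-.206,.12,np.pi/2+.104)
P=cloud(load('top0'));x,y,z=P[...,0],P[...,1],P[...,2]
m=(y>.25)&(y<.36)&(x>.4)&(x<.6)&(z>.03);print(P[m].min(0),P[m].max(0))
E
```

```text
t 1.4 pos [0.4284 0.2041 0.2387] gap 0.088 F [ 1.91 -0.07  0.29]
shift (now axes) [-6.865 -0.085  1.978] shift (after turn) [-6.865 -0.069  1.978] turn [0.    0.    0.013]
[0.46575605 0.29348486 0.03049784] [0.50989319 0.35959764 0.10055848]
```

Emit:
carry_out([
  [[-0.9,0,0],[0,0,0],88],
  [[-0.9,0,0],[0,0,0],88],
  [[-0.9,0,0],[0,0,0],88],
  [[-0.9,0,0],[0,0,0],88],
  [[-0.9,0,0],[0,0,0],88],
  [[-0.9,0,0.2],[0,0,0],88],
  [[-0.9,0,0.4],[0,0,0],60],
  [[-0.56,-0.08,0.6],[0,0,0],60],
  [[0,0,0.6],[0,0,0],60],
  [[0,0,0],[0,0,0],60],
])

```text
t: 2.65
position: [0.465, -0.2036, 0.1288]
tcp_rot: [[-0.106, 0.994, -0.005], [0.994, 0.106, 0.002], [0.002, -0.005, -1.0]]
ft_force: [-0.2, -0.2, -0.2]
finger_gap: 0.0598
```

```bash
python3 - <<'E'
from h import *
grab('wrist','w1')
to(.467,-.206,.056,np.pi/2+.104)
E
```

```text
t 2.7 pos [ 0.4663 -0.2033  0.1303] gap 0.06 F [0.23 0.71 0.53]
shift (now axes) [-0.048  0.009  1.238] shift (after turn) [-0.046  0.007  1.238] turn [-0.011 -0.007  0.017]
```

View pics/w1.png

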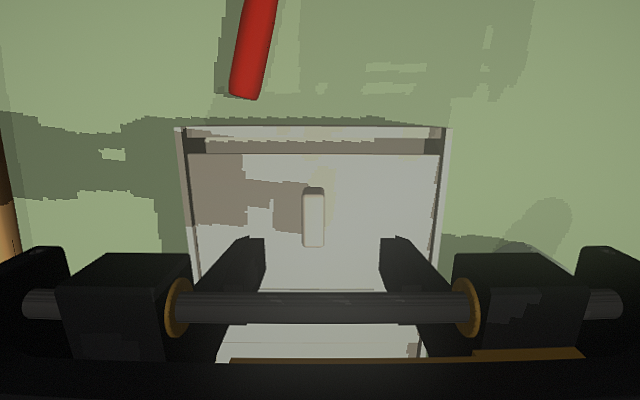

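The wrist view shows the fin at (313,218), sideways between the fingers (265–380). Its position agrees with the top view, so I'll descend and grip.

Emit:
carry_out([
  [[-0.05,0,0.4],[0,0,0],60],
  [[0,0,0.4],[0,0,0],50],
  [[0,0,0.38],[0,0,0],40],
  [[0,0,0],[0,0,0],40],
  [[0,0,0],[0,0,0],5],
  [[0,0,0],[0,0,0],5],
  [[0,0,0],[0,0,0],5],
  [[0,0,0],[0,0,0],5],
  [[0,0,0],[0,0,0],5],
  [[0,0,0],[0,0,0],5],
])

```text
t: 3.95
position: [0.4683, -0.2096, 0.0611]
tcp_rot: [[-0.104, 0.995, 0.003], [0.995, 0.104, -0.004], [-0.004, 0.002, -1.0]]
ft_force: [0.1, -5.3, 2.9]
finger_gap: 0.0157
```

```bash
python3 - <<'E'
from h import *
grab('wrist','w2'); grab('top','t2')
to(.467+.155*np.cos(.104),-.206+.155*np.sin(.104),.056,np.pi/2+.104)
E
```

```text
t 4.05 pos [ 0.4683 -0.2096  0.0611] gap 0.0158 F [ 1.43 -5.25  2.95]
shift (now axes) [0.063 2.568 0.092] shift (after turn) [0.062 2.569 0.085] turn [ 0.014  0.022 -0.002]
```

View pics/w2.png

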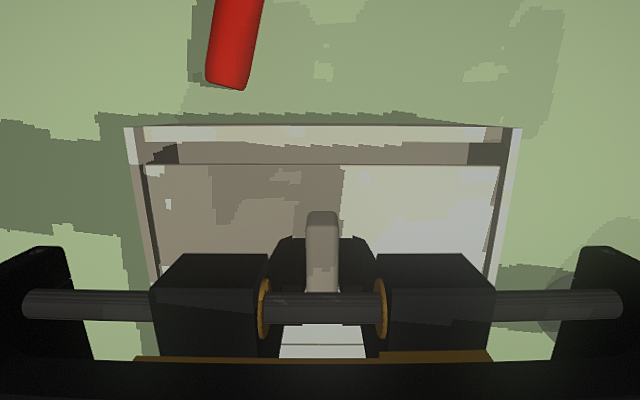

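Gripped: the gap is 15.7 mm, which matches the 16 mm fin. Now I'll slide the cover.

Emit:
carry_out([
  [[0.02,0.3,0],[0,0,0],5],
  [[0,0.3,0],[0,0,0],5],
  [[0,0.3,0],[0,0,0],5],
  [[0,0.3,0],[0,0,0],5],
  [[0,0.3,0],[0,0,0],5],
  [[0,0.3,0],[0,0,0],5],
  [[0,0.3,0],[0,0,0],5],
  [[0,0.2,0],[0,0,0],5],
  [[0,0.1,0],[0,0,0],5],
  [[0,0,0],[0,0,0],5],
])

```text
t: 5.3
position: [0.6071, -0.1954, 0.0611]
tcp_rot: [[-0.103, 0.995, -0.006], [0.995, 0.102, -0.006], [-0.006, -0.006, -1.0]]
ft_force: [-6.4, -6.0, 8.8]
finger_gap: 0.0157
```

```bash
python3 - <<'E'
from h import *
grab('wrist','w3');grab('top','t3'); 
to(.467+.155*np.cos(.104),-.206+.155*np.sin(.104),.056,np.pi/2+.104)
E
```

```text
t 5.4 pos [ 0.6071 -0.1954  0.0611] gap 0.0157 F [-6.87 -6.11  9.57]
shift (now axes) [0.068 0.243 0.084] shift (after turn) [0.067 0.243 0.086] turn [-0.034  0.033 -0.008]
```

View pics/w3.png

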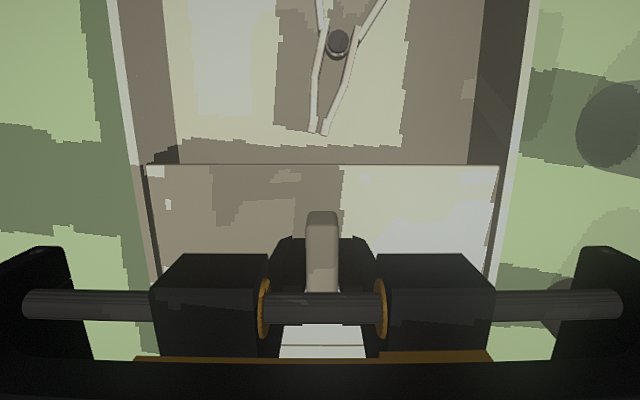

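View pics/t3.png

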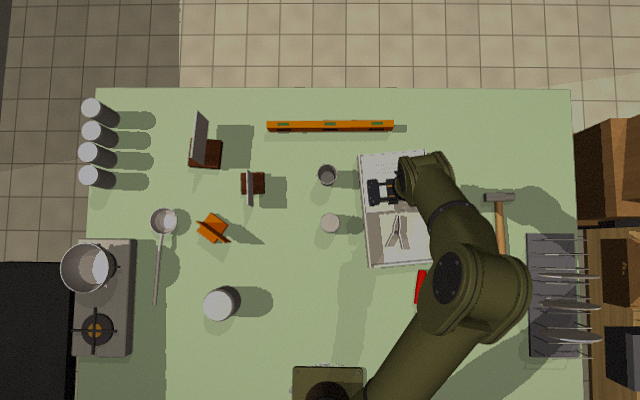

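The clip lies in the open compartment. I'll push the cover further until it reaches the stop.

Emit:
carry_out([
  [[0,0.1,0],[0,0,0],5],
  [[0,0.1,0],[0,0,0],5],
  [[0,0.1,0],[0,0,0],5],
  [[0,0.05,0],[0,0,0],5],
  [[0,0,0],[0,0,0],5],
  [[0,0,0],[0,0,0],5],
  [[0,0,0],[0,0,0],5],
  [[0,0,0],[0,0,0],5],
  [[0,0,0],[0,0,0],5],
  [[0,0,0],[0,0,0],5],
])

```text
t: 6.65
position: [0.6131, -0.1949, 0.059]
tcp_rot: [[-0.101, 0.994, -0.036], [0.995, 0.101, -0.009], [-0.005, -0.037, -0.999]]
ft_force: [-31.2, -5.0, 23.7]
finger_gap: 0.0158
```

```bash
python3 - <<'E'
from h import *
im=grab('wrist','w4')
to(.467+.155*np.cos(.104),-.206+.155*np.sin(.104),.056,np.pi/2+.104)
im=load('w4'); e=onplane(im,[(320,164)],.05); print('cover near edge',e)
c=np.array([.5682,-.1963]);a=np.array([np.cos(.104),np.sin(.104)])
print('cab x',(e[0,:2]-c)@a)
im=load('w2'); e=onplane(im,[(320,164)],.05); print('before',(e[0,:2]-c)@a)
E
```

```text
t 6.7 pos [ 0.6131 -0.1948  0.059 ] gap 0.0159 F [-30.52  -6.91  24.79]
shift (now axes) [0.069 0.143 0.045] shift (after turn) [0.068 0.141 0.051] turn [-0.212  0.028 -0.016]
cover near edge [[ 0.56843469 -0.20092007  0.05      ]]
cab x -0.0002461961721460745
before -0.145435144571215
```

View pics/w4.png

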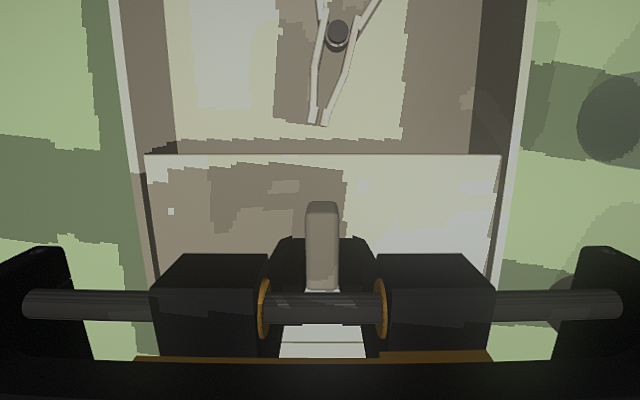

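Emit:
carry_out([
  [[0,-0.3,0],[0,0,0],5],
  [[0,0,0],[0,0,0],50],
  [[0,0,0],[0,0,0],50],
  [[0,0,0],[0,0,0],50],
  [[0,0,-0.5],[0,0,0],70],
  [[0,0,-0.6],[0,0,0],88],
  [[0,0,-0.6],[0,0,0],88],
  [[0,-0.3,-0.3],[0,0,0],88],
  [[0,0,0],[0,0,0],88],
  [[0,0,0],[0,0,0],88],
])

```text
t: 7.95
position: [0.5956, -0.1915, 0.1792]
tcp_rot: [[-0.106, 0.994, -0.0], [0.994, 0.106, 0.001], [0.001, -0.0, -1.0]]
ft_force: [-0.0, 0.0, 0.3]
finger_gap: 0.0885
```

```bash
python3 - <<'E'
from h import *
im=grab('wrist','w5'); im=grab('top','t5')
to(.5,-.206,.15,np.pi/2+.104)
c=im['color'][:,:,::-1]
cv2.imwrite('pics/t5c.png',cv2.resize(c[150:275,355:445],None,fx=4.5,fy=4.5,interpolation=cv2.INTER_CUBIC))
E
```

```text
t 8.05 pos [ 0.5954 -0.1915  0.1787] gap 0.0876 F [-0.04 -0.52 -0.27]
shift (now axes) [-0.072 -1.606  0.48 ] shift (after turn) [-0.076 -1.607  0.479] turn [-0.006 -0.006  0.016]
```

View pics/w5.png

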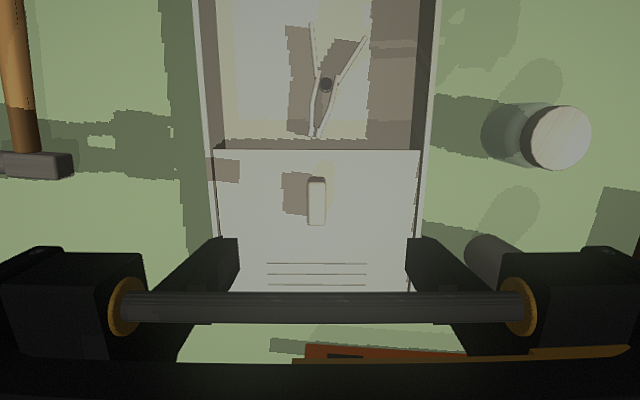

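View pics/t5c.png

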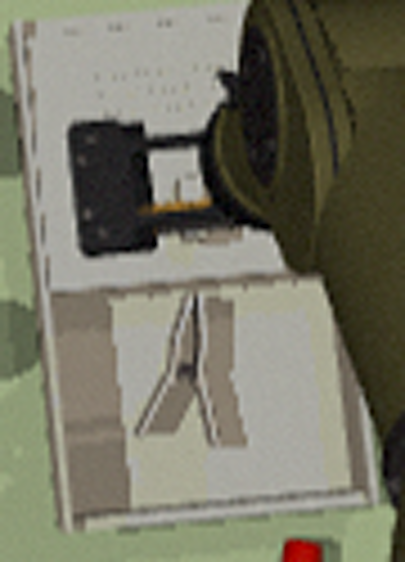

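```bash
python3 - <<'E'
from h import *
im=load('w5');c=im['color'][:,:,::-1]
cv2.imwrite('pics/w5c.png',cv2.resize(c[10:150,280:380],None,fx=4.2,fy=4.2,interpolation=cv2.INTER_CUBIC))
E
```

```text
(no output)
```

View pics/w5c.png

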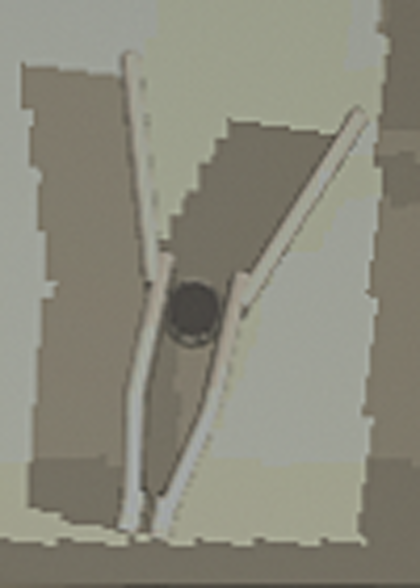

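```bash
python3 - <<'E'
from h import *
im=load('w5');g=lambda p:[(p[0]+.5)/4.2+280-.5,(p[1]+.5)/4.2+10-.5]
W=onplane(im,[g(p) for p in[(128,50),(362,112),(130,528),(161,532),(193,307)]],.032);print(W.round(4))
H=W[:2].mean(0);J=W[2:4].mean(0);d=(J-H)[:2];L=np.linalg.norm(d);u=d/L;yaw=np.arctan2(u[1],u[0]);pin=J[:2]-.050*u
print('len',L,'splay',np.linalg.norm(W[0]-W[1]),'yaw',yaw,'pin',pin,H[:2]+.052*u,'handles',pin-.036*u)
c=np.array([.5682,-.1963]);a=np.array([np.cos(.104),np.sin(.104)]);b=np.array([-a[1],a[0]])
for p in (pin,J[:2],pin-.036*u):print((p-c)@a,(p-c)@b)
im=load('t5');f=lambda p:[(p[0]+.5)/4.5+355-.5,(p[1]+.5)/4.5+150-.5]
T=onplane(im,[f(p) for p in[(138,433),(213,443),(195,295),(186,370)]],.032);print(T.round(4))
P=cloud(load('w5'));print(P[75:95:4,326].round(4))
tx,ty=pin-.036*u;to(tx,ty,.13,np.pi/2+yaw)
E
```

```text
[[ 0.4502 -0.218   0.032 ]
 [ 0.4566 -0.1683  0.032 ]
 [ 0.5472 -0.208   0.032 ]
 [ 0.5473 -0.201   0.032 ]
 [ 0.499  -0.1991  0.032 ]]
len 0.09453947753635385 splay 0.05012980159313249 yaw -0.12010563200197202 pin [ 0.49760566 -0.19848888] [ 0.50501244 -0.19938278] handles [ 0.461865   -0.19417547]
-0.0704401446334422 0.005151530008534792
-0.021690481815103215 -0.005960192409626081
-0.10553990186264625 0.013151970149610627
[[ 0.4568 -0.1637  0.032 ]
 [ 0.4509 -0.2122  0.032 ]
 [ 0.5468 -0.2011  0.032 ]
 [ 0.4979 -0.195   0.032 ]]
[[ 0.4896 -0.1994  0.0079]
 [ 0.4957 -0.1991  0.0314]
 [ 0.4993 -0.1987  0.0338]
 [ 0.5027 -0.1983  0.0328]
 [ 0.5058 -0.1979  0.0282]]
t 8.05 pos [ 0.5954 -0.1915  0.1787] gap 0.0876 F [-0.04 -0.52 -0.27]
shift (now axes) [ 0.191 -2.217  0.815] shift (after turn) [-0.312 -2.204  0.812] turn [-0.007 -0.005  1.3  ]
```

The clip measures 94.5 mm long and 50 mm across the handles, close to what was given. The wrist and top views agree within 4 mm. I'll move over the handles.

Emit:
carry_out([
  [[0,0,0],[0,0,0.65],88],
  [[0,0,0],[0,0,0.65],88],
  [[-0.08,-0.5,0],[0,0,0],88],
  [[-0.08,-0.6,0],[0,0,0],88],
  [[-0.06,-0.6,0],[0,0,0],88],
  [[-0.06,-0.49,0.2],[0,0,0],88],
  [[0,0,0.4],[0,0,0],88],
  [[0,0,0.4],[0,0,0],88],
  [[0,0,0],[0,0,0],88],
  [[0,0,0],[0,0,0],88],
])

```text
t: 9.3
position: [0.4633, -0.1926, 0.12]
tcp_rot: [[0.12, 0.993, 0.0], [0.993, -0.12, 0.0], [0.0, 0.0, -1.0]]
ft_force: [-0.5, -0.4, 0.7]
finger_gap: 0.0879
```

```bash
python3 - <<'E'
from h import *
im=grab('wrist','w6')
to(.463,-.1935,.013,np.pi/2-.115)
E
```

```text
t 9.35 pos [ 0.4635 -0.1928  0.1204] gap 0.088 F [0.62 0.07 0.19]
shift (now axes) [-0.013 -0.009  1.789] shift (after turn) [-0.013 -0.007  1.789] turn [ 0.006 -0.001 -0.031]
```

View pics/w6.png

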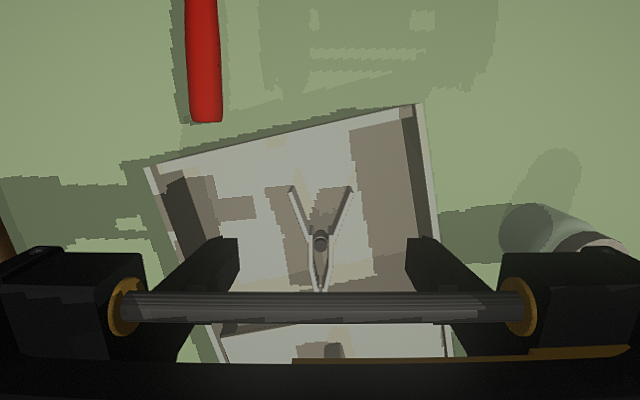

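The clip is centred between the fingers, with the pin at (320,242) and the handle ends at (291,188) and (351,188). I'll descend.

Emit:
carry_out([
  [[-0.01,0,0.4],[0,0,0],88],
  [[0,0,0.4],[0,0,0],88],
  [[0,0,0.4],[0,0,0],88],
  [[0,0,0.4],[0,0,0],88],
  [[0,0,0.18],[0,0,0],88],
  [[0,0,0],[0,0,0],88],
  [[0,0,0],[0,0,0],88],
  [[0,0,0],[0,0,0],60],
  [[0,0,0],[0,0,0],50],
  [[0,0,0],[0,0,0],50],
])

```text
t: 10.6
position: [0.4629, -0.1935, 0.0133]
tcp_rot: [[0.121, 0.993, 0.0], [0.993, -0.121, -0.0], [0.0, 0.0, -1.0]]
ft_force: [-0.3, -0.3, 0.2]
finger_gap: 0.0602
```

```bash
python3 - <<'E'
from h import *
im=grab('wrist','w7')
to(.463,-.1935,.013,np.pi/2-.115)
E
```

```text
t 10.65 pos [ 0.4628 -0.1935  0.0132] gap 0.0562 F [-0.4   0.4   0.53]
shift (now axes) [-0.     0.004  0.004] shift (after turn) [-0.     0.004  0.004] turn [ 0.001 -0.    -0.033]
```

View pics/w7.png

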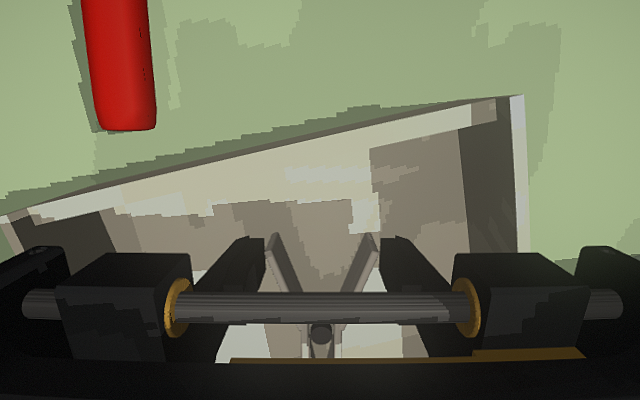

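Both handles lie between the fingers, at about 270 and 372 px. I'll squeeze.

Emit:
carry_out([
  [[0,0,0],[0,0,0],40],
  [[0,0,0],[0,0,0],34],
  [[0,0,0],[0,0,0],28],
  [[0,0,0],[0,0,0],22],
  [[0,0,0],[0,0,0],14],
  [[0,0,0],[0,0,0],8],
  [[0,0,0],[0,0,0],8],
  [[0,0,0],[0,0,0],8],
  [[0,0,0],[0,0,0],8],
  [[0,0,0],[0,0,0],8],
])

```text
t: 11.9
position: [0.4628, -0.1936, 0.0132]
tcp_rot: [[0.121, 0.993, 0.0], [0.993, -0.121, -0.0], [-0.0, 0.0, -1.0]]
ft_force: [-0.1, -0.8, 4.4]
finger_gap: 0.0179
```

```bash
python3 - <<'E'
from h import *
im=grab('wrist','w8')
to(.463,-.1935,.013,np.pi/2-.115)
E
```

```text
t 11.95 pos [ 0.4628 -0.1936  0.0132] gap 0.0181 F [-1.41 -0.85  5.54]
shift (now axes) [0.003 0.003 0.003] shift (after turn) [0.003 0.003 0.003] turn [ 0.001  0.001 -0.034]
```

View pics/w8.png

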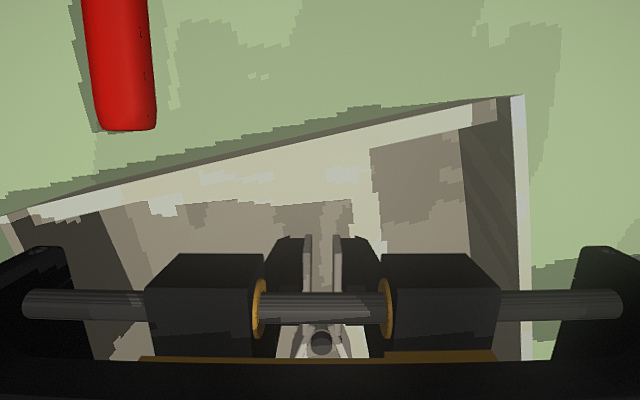

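The handles are squeezed parallel at (308,265) and (337,265). I'll lift straight up.

Emit:
carry_out([
  [[0,0,-0.15],[0,0,0],8],
  [[0,0,-0.25],[0,0,0],8],
  [[0,0,-0.3],[0,0,0],8],
  [[0,0,-0.3],[0,0,0],8],
  [[0,0,-0.35],[0,0,0],8],
  [[0,0,-0.4],[0,0,0],8],
  [[0,0,-0.4],[0,0,0],8],
  [[0,0,-0.35],[0,0,0],8],
  [[0,0,0],[0,0,0],8],
  [[0,0,0],[0,0,0],8],
])

```text
t: 13.2
position: [0.4623, -0.1933, 0.1629]
tcp_rot: [[0.12, 0.993, -0.001], [0.993, -0.12, 0.0], [0.0, -0.001, -1.0]]
ft_force: [0.4, 0.4, -0.9]
finger_gap: 0.0181
```

```bash
python3 - <<'E'
from h import *
im=grab('wrist','w9'); im=grab('scene','s9'); c=im['color'][:,:,::-1]
cv2.imwrite('pics/s9c.png',cv2.resize(c[130:290,200:480],None,fx=2.8,fy=2.8,interpolation=cv2.INTER_CUBIC))
to(.51,.20,.16,np.pi/2+.055)
E
```

```text
t 13.3 pos [ 0.4621 -0.1932  0.1624] gap 0.0179 F [0.01 0.27 0.06]
shift (now axes) [6.602e+00 5.000e-03 4.200e-02] shift (after turn) [6.5   1.158 0.039] turn [-0.01  -0.003 -1.006]
```

View pics/w9.png

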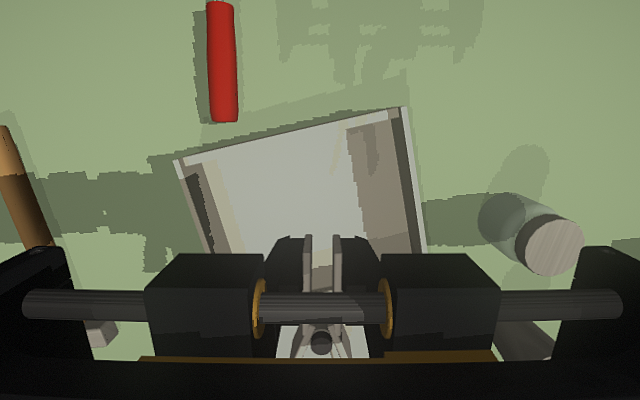

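View pics/s9c.png

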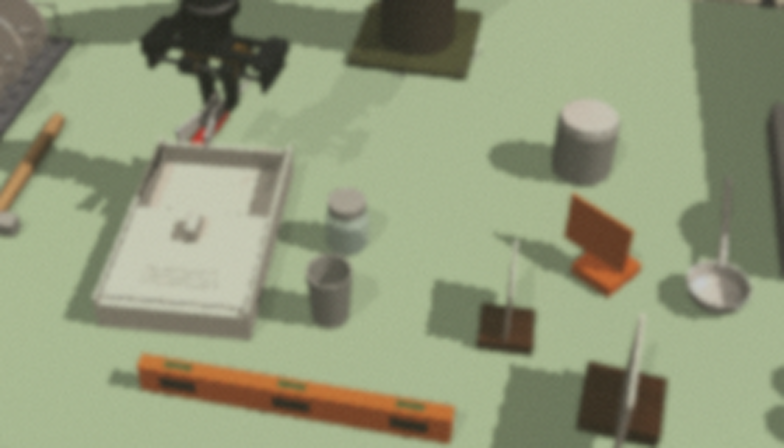

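The clip is held open and lifted, with the pin centred at (320,343). I'll carry it over the jar towards the card.

Emit:
carry_out([
  [[0,0,0],[0,0,-0.5],8],
  [[0,0,0],[0,0,-0.5],8],
  [[0.4,0.02,0],[0,0,0],8],
  [[0.6,0.02,0],[0,0,0],8],
  [[0.7,0.02,0],[0,0,0],8],
  [[0.7,0.02,0],[0,0,0],8],
  [[0.7,0.02,0],[0,0,0],8],
  [[0.7,0.02,0],[0,0,0],8],
  [[0.7,0.02,0],[0,0,0],8],
  [[0.7,0.02,0],[0,0,0],8],
])

```text
t: 14.55
position: [0.455, 0.1199, 0.1624]
tcp_rot: [[-0.054, 0.999, -0.001], [0.999, 0.054, -0.001], [-0.0, -0.001, -1.0]]
ft_force: [0.6, 0.0, -0.6]
finger_gap: 0.0179
```

Emit:
carry_out([
  [[0.6,0.02,0],[0,0,0],8],
  [[0.5,0.02,0],[0,0,0],8],
  [[0.4,0,0],[0,0,0],8],
  [[0.2,0,0],[0,0,0],8],
  [[0,0,0],[0,0,0],8],
  [[0,0,0],[0,0,0],8],
  [[0,0,0],[0,0,0],8],
  [[0,0,0],[0,0,0],8],
  [[0,0,0],[0,0,0],8],
  [[0,0,0],[0,0,0],8],
])

```text
t: 15.8
position: [0.4525, 0.2205, 0.1632]
tcp_rot: [[-0.054, 0.999, 0.0], [0.999, 0.054, 0.0], [0.0, 0.0, -1.0]]
ft_force: [0.4, 0.4, -0.9]
finger_gap: 0.0185
```

```bash
python3 - <<'E'
from h import *
im=grab('wrist','w10'); im=grab('top','t10'); c=im['color'][:,:,::-1]
cv2.imwrite('pics/t10c.png',cv2.resize(c[140:320,180:420],None,fx=3.2,fy=3.2,interpolation=cv2.INTER_CUBIC))
to(.45,.2235,.063,np.pi/2+.055)
E
```

```text
t 15.9 pos [0.4524 0.2206 0.1631] gap 0.0181 F [-0.44 -0.57 -1.15]
shift (now axes) [ 0.05  -0.038  1.669] shift (after turn) [ 0.05  -0.038  1.669] turn [-0.    -0.    -0.007]
```

View pics/w10.png

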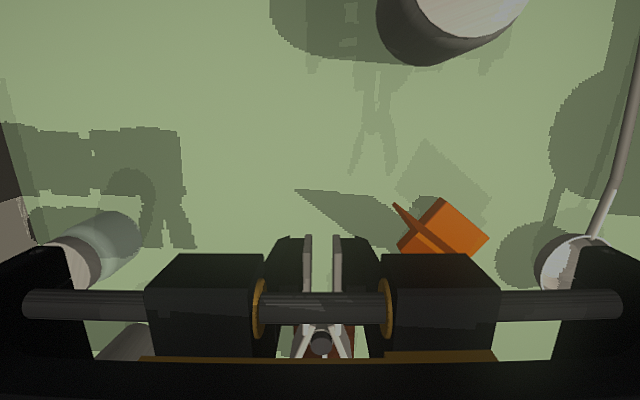

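View pics/t10c.png

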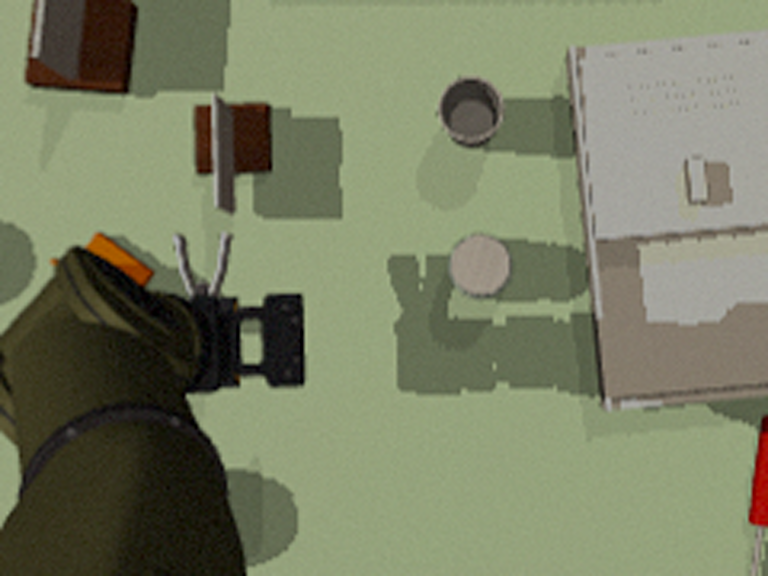

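```bash
python3 - <<'E'
from h import *
im=load('t10');f=lambda p:[(p[0]+.5)/3.2+180-.5,(p[1]+.5)/3.2+140-.5]
T=onplane(im,[f(p) for p in[(179,238),(226,237)]],.182);print(T.round(4))
R=np.array([[-.054,.9985],[.9985,.054]]);m=T[:,:2].mean(0)-[.4524,.2206];print('tip mid in tool xy',m@R)
P=cloud(im);x,y,z=P[...,0],P[...,1],P[...,2]
q=(x>.51)&(x<.55)&(y>.17)&(y<.27)&(z>.1);print(q.sum(),P[q].min(0),P[q].max(0))
E
```

```text
[[0.5359 0.2425 0.182 ]
 [0.5371 0.2043 0.182 ]]
tip mid in tool xy [-0.00174692  0.08416457]
77 [0.51011756 0.20400822 0.15602153] [0.53917454 0.2474419  0.4890864 ]
```

The tips sit 84 mm ahead of the TCP and centred within 2 mm. I'll descend to the staging pose short of the card.

Emit:
carry_out([
  [[0.06,-0.04,0.2],[0,0,0],8],
  [[0,0,0.3],[0,0,0],8],
  [[0,0,0.3],[0,0,0],8],
  [[0,0,0.3],[0,0,0],8],
  [[0,0,0.3],[0,0,0],8],
  [[0,0,0.2],[0,0,0],8],
  [[0,0,0.07],[0,0,0],8],
  [[0,0,0],[0,0,0],8],
  [[0,0,0],[0,0,0],8],
  [[0,0,0],[0,0,0],8],
])

```text
t: 17.15
position: [0.4502, 0.2242, 0.0634]
tcp_rot: [[-0.054, 0.999, 0.001], [0.999, 0.054, 0.001], [0.001, 0.001, -1.0]]
ft_force: [-0.1, 0.1, 0.2]
finger_gap: 0.018
```

```bash
python3 - <<'E'
from h import *
im=grab('top','t11'); c=im['color'][:,:,::-1]
cv2.imwrite('pics/t11c.png',cv2.resize(c[160:250,210:290],None,fx=6,fy=6,interpolation=cv2.INTER_CUBIC))
im=grab('scene','s11'); c=im['color'][:,:,::-1]
cv2.imwrite('pics/s11c.png',cv2.resize(c[160:270,340:460],None,fx=5,fy=5,interpolation=cv2.INTER_CUBIC))
to(.511,.2268,.063,np.pi/2+.055)
E
```

```text
t 17.25 pos [0.4501 0.2242 0.0633] gap 0.0178 F [ 0.3  0.  -0.5]
shift (now axes) [-0.011  1.016  0.006] shift (after turn) [-0.012  1.016  0.005] turn [ 0.004 -0.003 -0.008]
```

View pics/t11c.png

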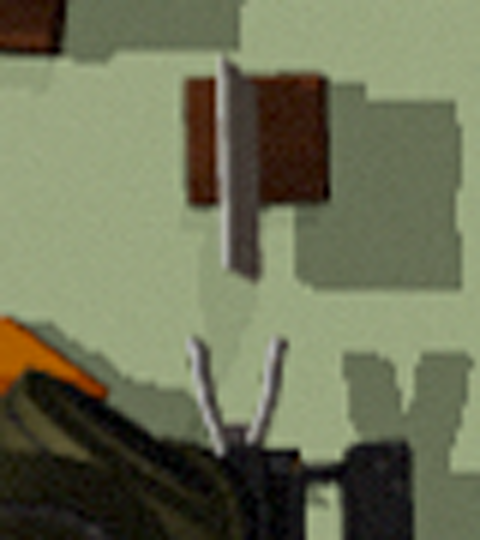

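View pics/s11c.png

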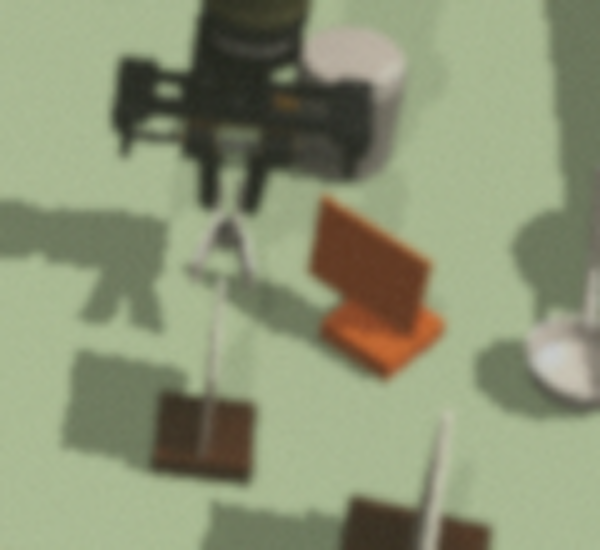

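```bash
python3 - <<'E'
from h import *
im=load('t11');f=lambda p:[(p[0]+.5)/6+210-.5,(p[1]+.5)/6+160-.5]
T=onplane(im,[f(p) for p in[(194,341),(279,341)]],.082);C=onplane(im,[f(p) for p in[(230,267),(224,58)]],.098)
print(T.round(4),T.mean(0),C.round(4))
u=(C[1]-C[0])[:2];L=np.linalg.norm(u);u/=L;n=np.array([-u[1],u[0]]);m=T[:,:2].mean(0)-C[0,:2]
print('len',L,'yaw',np.arctan2(u[1],u[0]),'tip mid along',m@u,'lateral',m@n)
E
```

```text
[[0.5358 0.2479 0.082 ]
 [0.5362 0.2075 0.082 ]] [0.53596607 0.22768271 0.082     ] [[0.5696 0.2284 0.098 ]
 [0.6683 0.234  0.098 ]]
len 0.09888653047757397 yaw 0.05669819811655388 tip mid along -0.03360263671347192 lateral 0.00116177953715508
```

The jaws are 1 mm off the card's line and the tips are 34 mm short of it. I'll advance 61 mm.

Emit:
carry_out([
  [[-0.01,0.1,0],[0,0,0],8],
  [[-0.005,0.15,0],[0,0,0],8],
  [[0,0.15,0],[0,0,0],8],
  [[0,0.15,0],[0,0,0],8],
  [[0,0.15,0],[0,0,0],8],
  [[0,0.15,0],[0,0,0],8],
  [[0,0.1,0],[0,0,0],8],
  [[0,0.07,0],[0,0,0],8],
  [[0,0,0],[0,0,0],8],
  [[0,0,0],[0,0,0],8],
])

```text
t: 18.5
position: [0.5106, 0.2265, 0.0629]
tcp_rot: [[-0.054, 0.999, -0.0], [0.999, 0.054, -0.0], [-0.0, -0.0, -1.0]]
ft_force: [-0.5, 0.6, -0.7]
finger_gap: 0.0182
```

```bash
python3 - <<'E'
from h import *
im=grab('top','t12'); c=im['color'][:,:,::-1]
cv2.imwrite('pics/t12c.png',cv2.resize(c[160:250,210:290],None,fx=6,fy=6,interpolation=cv2.INTER_CUBIC))
im=grab('scene','s12'); c=im['color'][:,:,::-1]
cv2.imwrite('pics/s12c.png',cv2.resize(c[160:270,340:460],None,fx=5,fy=5,interpolation=cv2.INTER_CUBIC))
grab('wrist','w12')
to(.511,.2268,.063,np.pi/2+.055)
E
```

```text
t 18.65 pos [0.5107 0.2265 0.0629] gap 0.0178 F [ 1.   -0.16 -0.54]
shift (now axes) [ 0.005  0.005 -0.001] shift (after turn) [ 0.005  0.005 -0.001] turn [-0.002  0.    -0.005]
```

View pics/t12c.png

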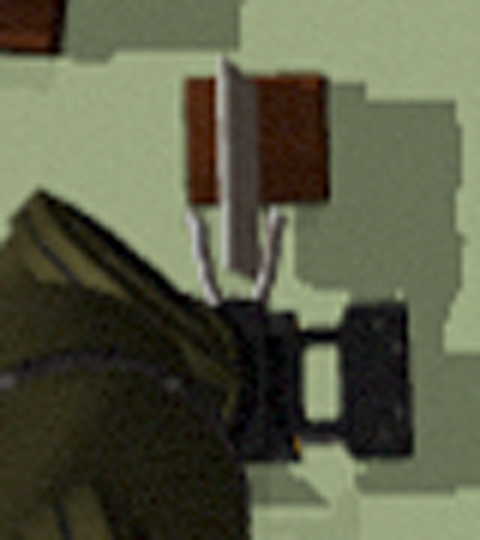

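View pics/s12c.png

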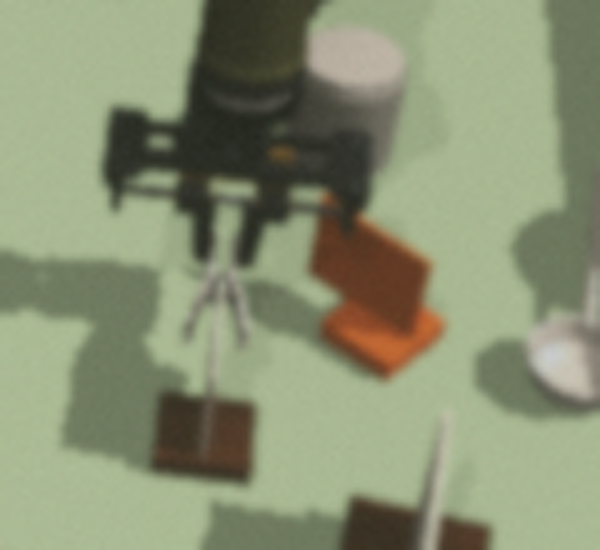

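View pics/w12.png

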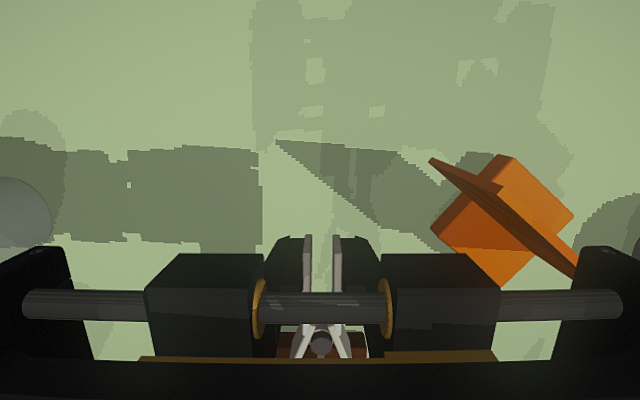

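```bash
python3 - <<'E'
from h import *
im=load('t12');f=lambda p:[(p[0]+.5)/6+210-.5,(p[1]+.5)/6+160-.5]
T=onplane(im,[f(p) for p in[(191,211),(278,212)]],.082);C=onplane(im,[f(p) for p in[(230,265),(224,58)]],.098)
u=(C[1]-C[0])[:2];L=np.linalg.norm(u);u/=L;n=np.array([-u[1],u[0]]);m=T[:,:2].mean(0)-C[0,:2]
print(C.round(4),'len',L,'yaw',np.arctan2(u[1],u[0]),'tips past edge',m@u,'lateral',m@n,'gap',np.linalg.norm(T[0]-T[1]))
P0,P=cloud(load('scene0')),cloud(load('scene0') if 0 else load('s12'))
for Q in(cloud(load('top0')),cloud(load('t12'))):
    x,y,z=Q[...,0],Q[...,1],Q[...,2];k=(x>.595)&(x<.72)&(y>.21)&(y<.26)&(z>.085);print(k.sum(),Q[k].mean(0).round(4))
    k=(abs(x-.53)<.06)&(abs(y)<.05)&(z>.06);print('jar',Q[k].mean(0).round(4))
im=load('t12')
c=im['color'][:,:,::-1];cv2.imwrite('pics/t12d.png',cv2.resize(c[80:340,150:560],None,fx=1.9,fy=1.9))
E
```

```text
[[0.5705 0.2285 0.098 ]
 [0.6683 0.234  0.098 ]] len 0.09794930012455474 yaw 0.056976918360759875 tips past edge 0.027013752003124405 lateral 0.0003266568706391096 gap 0.041529618976846976
61 [0.6275 0.234  0.0952]
jar [ 0.5206 -0.0009  0.0787]
61 [0.628  0.234  0.0949]
jar [ 0.5206 -0.0009  0.0787]
```

View pics/t12d.png

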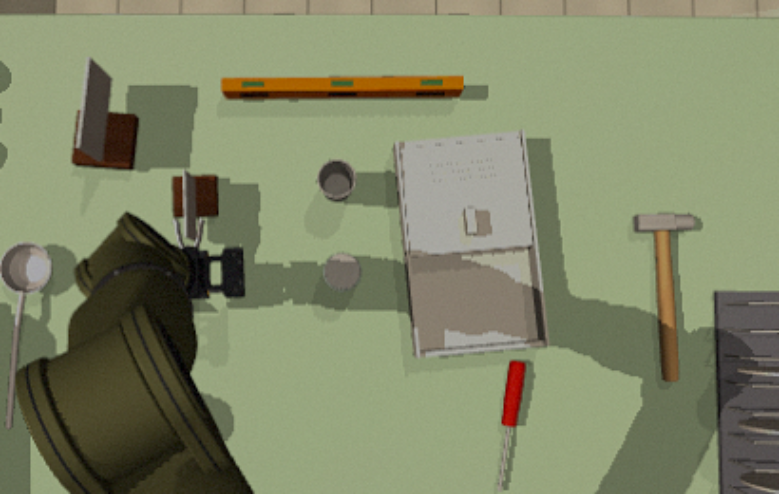

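Lateral offset is 0.3 mm, the tips are 27 mm past the edge, and the card and jar haven't moved. I'll lower 6 mm, closer to halfway up the edge, and let it settle.

Emit:
carry_out([
  [[0,0,0.05],[0,0,0],8],
  [[0,0,0.05],[0,0,0],8],
  [[0,0,0],[0,0,0],8],
  [[0,0,0],[0,0,0],8],
  [[0,0,0],[0,0,0],8],
  [[0,0,0],[0,0,0],8],
  [[0,0,0],[0,0,0],8],
  [[0,0,0],[0,0,0],8],
  [[0,0,0],[0,0,0],8],
  [[0,0,0],[0,0,0],8],
])

```text
t: 19.9
position: [0.511, 0.2265, 0.0569]
tcp_rot: [[-0.054, 0.999, 0.0], [0.999, 0.054, 0.0], [0.0, 0.0, -1.0]]
ft_force: [0.4, -0.5, -0.8]
finger_gap: 0.0181
```

```bash
python3 - <<'E'
from h import *
s=st()
print(ctrl.job_done())
E
```

```text
{'t': 19.9, 'joints': [-0.389, 0.884, -0.189, 1.892, 0.381, 0.401, 0.762], 'position': [0.511, 0.227, 0.057], 'tcp_rot': [[-0.054, 0.999, 0.0], [0.999, 0.054, 0.0], [0.0, 0.0, -1.0]], 'ft_force': [0.395, -0.485, -0.832], 'finger_gap': 0.018}
the job is handed in; nothing more can be done
None
```

I slid the cover open, took out the clip, squeezed it open and brought it level to the near edge of the small dark card stand. I handed the job in at 19.9 s with the clip still held open there. No verdict was reported, so what follows is from my own checks.

- **Cover:** I pushed it to the hard stop, where the force rose to about 31 N. It was still open in the last top view.
- **Clip:** The fingers are 18 mm apart on the handles and the tips are about 40 mm apart outside to outside. The clip is level and its underside is about 52 mm up, worked out from the grip height rather than seen directly.
- **Position at the card:** The jaw tips are about 27 mm past the edge and 0.3 mm off the mid line, and the clip is within 1° of the card's direction. Wrist force is about 1 N, so nothing is pressing.
- **Other things:** The card stand and jar measured the same as at the start to within 1 mm. The others looked undisturbed in the last top view.

Two readings disagreed slightly. The finger gap is 18 mm where 20 mm was given, although the handles look parallel. The top and wrist views of the clip in the compartment differed by 4 mm in y. I took the last pictures before a final 6 mm lowering and did not look again after it.

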